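# Hang the vial carrier on the swinging drop hook

### The arm

A 7-joint arm with a two-finger parallel gripper is mounted at the origin on the work surface. World frame = base frame: x ahead of the robot, y to its left, z up, the work surface at z = 0. Lengths are in m, angles in degrees, forces in N, time in s.
With the tool pointing down it reaches from about 0.35 to 0.775 m from the base axis. Payload 3.1 kg.
Tool frame: the origin (TCP) lies on the centre line of the jaws, within the pads' length; the fingertips stand 17 mm ahead of it and the grasp point (between the pads) lies 2 mm behind it (robot.tip_reach is the distance from the TCP to the fingertips, in m); z points along the fingers, y is the direction in which the jaws open and shut (so a half turn about z gives the same grasp; the last joint's range is limited). The gripper opens to 85 mm and grips with 20 to 120 N. Pads are 22 mm wide; open, the fingers measure 114 mm over their backs; the gripper's body (76 mm by 85 mm) begins 54 mm behind the grasp point. The pads swing forward as they close: fully open they stand 13 mm farther back than shut.
Start: joints at [-78.478, 17.813, 0.802, 86.603, -0.252, 75.585, -1.558], TCP at [0.132, 0.534, 0.248] pointing down, gripper open.
Joint ranges: [-154.91, 154.91], [-16.99, 109.72], [-72.82, 74.43], [7.12, 147.25], [-82.49, 262.49], [11.32, 116.49], [-174.64, 174.64]. Speed limits (degrees/s): [159.86, 159.86, 180, 180, 180, 180, 180].

### API

Orientations are given as [roll, pitch, yaw] about the fixed x, y, z axes, in that order (R = Rz(yaw) Ry(pitch) Rx(roll)).
In Python, from station import robot, fingers, vision, workorder, recognise gives the robot as it stands. Calls block until the motion is done:
- robot.move_to(position, orientation): joint-space move of the TCP to a pose.
- robot.line_to(position, orientation=None, velocity=0.15, f_stop=None): straight line of the TCP; orientation=None keeps the orientation; velocity is the mean speed in m/s. With f_stop (N) it stops when the force on the tool has changed by that much, and returns True; else False.
- robot.move_j(angles): joint-space move.
- fingers.gripper_to(opening, force=None): opening from 0.0 (shut) to 1.0 (fully open); force is the grip in N (None keeps the last); returns when the fingers have stopped.
- robot.pause(seconds).
- robot.inverse_kinematics(position, orientation): joint angles nearest the present ones, or None.
- vision.grab_frame(name): name is "scene" or "top"; returns the picture (420x560x3 uint8, red, green, blue); there is no depth.
- vision.calibration(name): a dict with "mtx" (3x3 intrinsics, pixels), "k1" (the pictures are not rectified: a ray, as slopes to the right and down, at radius r is drawn at 1 + k1 r^2 times it, then the intrinsics apply), "extrinsics" (4x4, takes a point from world to camera coordinates). Camera axes: x right, y up, looking along -z (the intrinsics and any distortion apply to the point x, -y, -z); pixel columns grow to the right and rows downward; lengths in m; the calibration is good to about 2 mm. A picture is of the moment at which its call begins. calibration takes no time and is no camera call.
A pose or a line that the arm cannot do raises robot.PlanningError and nothing moves.
- workorder.close_job(): hands the job in, once; it reports no verdict.
Trained networks look in the newest picture that a camera, given by its name, has taken for a name from the list of things; names that differ only in an ending like _2 or _b are one class to them, and where a whole thing is asked for, a point or a joint stands for the part that bears it (a point fixed in the world has none). Each returns a list of dicts, best first, with "p" (0 to 1); they miss things now and then, are a little off and sometimes report something else, mostly with a low value. They report only what shows in the picture. A call takes as long as a camera call.
- recognise(label, camera): "rect" ([centre column, centre row, width, height] in pixels, round what is visible of it).
Readings, each from a call of its own:
- robot.current_time_s(): time.
- robot.current_joint_positions(): joint angles.
- robot.current_dq(): joint speeds.
- robot.current_joint_torque(): joint torques, N m.
- robot.current_tool_pos(): TCP position.
- robot.current_eef_rot(): TCP orientation.
- robot.current_contact_force(): force on the tool from outside, world axes, zero at the start.
- robot.current_torque(): the same for the moment, N m.
- robot.current_finger_gap(): opening from 0.0 (shut) to 1.0 (fully open).
Only numpy, scipy, OpenCV 4.12 (cv2) and the standard library are available. Lean on these libraries where they do the work, as an engineer would, in place of code of your own. Each camera call takes 0.05 s, during which the arm holds its last target.

### The job

Pick up the steel vial carrier by one of its blue end grips and lay the top bar of its bail gently against the straight shank of the swinging orange drop hook, above the hook's tip, staying in light contact until the hook has clearly stopped swinging. Then lower the bar into the hook, prove the hang with one gentle downward tug of about 6 N held for a second, ease off and let go, so that the carrier hangs upright and still over the drip tray. Be gentle: never strike or load the hook hard, and leave everything else where it stands.

Things in the scene. Friction and masses are not known exactly. Their poses are not given: they have to be found in the camera images.
- carrier: Stainless vial carrier, 0.22 to 0.34 kg, on the table: open tray 124 (x) x 84 (y) x 30 mm with four amber vials (45 mm high, 13 mm or more off its centre line), a blue grip at each end, a wire bail across the middle. Origin: centre of the underside, z up. Same either way round. Starts with x within 0.5 rad of the world's x.
- grip_a (a point): Grip point of the blue end grip at the carrier's -x end: 95 mm from the carrier's middle, 25 mm above its underside. The grip is an upright plate 54 mm long (x, 60 to 114 mm from the carrier's middle), 12 mm thick (y), from 6 to 44 mm above the underside. Pinch it across its thickness, firmly (80 N or more): the load sits 95 mm off. Axes as the carrier's.
- grip_b (a point): The same at the carrier's +x end. When hanging, the grip in hand must be on the side from which the hook is open (the stand's -x); a gripper leaning back some 15 degrees to that side keeps a bulky wrist clear of the hanger barrel above.
- bail (a point): Middle of the bail's top bar, 140 mm above the middle of the carrier's underside. The bar is a 7 mm round wire along the carrier's y; its two upright legs (7 mm) stand at y = -42 and +42 mm, so the window under the bar is 77 mm wide, and 106 mm high down to the tray's rim. Axes as the carrier's.
- stand: Steel support stand with green fittings and a white drip tray (240 x 200 mm, rim 35 mm high), fixed. Origin on the table straight below the hook's pivot; x points away from the hook's open side, within 0.2 rad of the world's x. Post: 16 mm thick, 455 mm high, at x 165, y 120 mm. A 12 mm rod from it, 405 mm up, carries the green hanger barrel (18 mm thick, 375 to 420 mm up).
- pivot (a point): The hook's pivot at rest: 340 mm above the stand's origin; axes as the stand's. The hook swings about the stand's y through this point. The hanger is sprung: above the first 0 to 1 N it gives straight down 1 mm for each 5 N put on the hook, up to 6 mm.
- hook: Pendant hook, 0.35 kg. Origin at the pivot, z up, axes near the stand's at rest. A dark crank leads to a dark sleeve (14 mm thick, centre line x 15, z -40 to -62 mm) in which the orange lower part is clamped: 8 mm bar, straight shank at x 15 mm, bowl, upturned tip at x -15 mm. Mouth 22 mm clear, facing up, on the shank's -x side. It starts swinging between up to +0.22 and -0.36 rad, almost undamped.
- hook_seat (a point): The seat of a hung 7 mm bar's centre if the orange part were clamped at its shortest: (0,0,-121.5) mm in the hook's frame; then the tip's rounded top is at z -94, the shank straight to z -114, the bowl's underside at z -133. The part may be clamped up to 20 mm lower (all of these then lower by as much); this drop is not measured: feel for the seat.
- swing (a joint): Swing angle of the hook in rad: 0 as drawn, with the seat straight below the pivot (empty and at rest it hangs near -0.07); positive when its lower end moves to the stand's +x, away from the robot. Period about 0.6 s; it goes on until something steadies it.
- amber_jar: Small amber jar, 38 mm wide, 60 mm high, loose bystander; origin under its centre.
- dish: White ceramic dish, 72 mm wide, 20 mm high, loose bystander; origin under its centre.
- reagent: Amber reagent bottle, 66 mm wide, 150 mm high, loose bystander; origin under its centre.
- beaker: Clear beaker, 68 mm wide, 85 mm high, loose bystander; origin under its centre.
- spatula: Green-handled spatula, 170 mm long, lying; loose bystander.
- sample_pot: White pot with red cap, 48 mm wide, 50 mm high, loose bystander; origin under its centre.

How it is judged:
By the outcome, as a careful person would: the job done as asked, in the order asked, and still so for the second after the job is handed in, with the robot touching nothing.
It also fails if it takes over 72 s, if anything falls off the work surface, if the arm or the gripper's body presses on something with over 40 N, if the wrist force passes 120 N, or if a joint passes its speed limit or range.

## Working session

There is one attempt and no reset: what is moved stays moved. The work goes in short steps, each a Python script; the robot and the scene stay as the last script left them, time stands still between calls to the robot, and variables do not carry over. Pictures are saved under pics/ and viewed, and the job is handed in when it is done.

```bash
ls; mkdir -p pics
python3 - <<'E'
from station import robot, fingers, vision, workorder, recognise
import cv2
print(robot.current_time_s())
for n in("scene","top"):
    im=vision.grab_frame(n); cv2.imwrite(f"pics/{n}0.png",im[:,:,::-1]); c=vision.calibration(n); print(n,c)
    for l in("carrier","grip_a","bail","stand","hook","pivot","amber_jar","dish","reagent","beaker","spatula","sample_pot"):
        print(l,[(r['rect'],r['p']) for r in recognise(l,n)][:3])
print(robot.current_time_s(),robot.tip_reach)
E
```

```text
pics
0.0
scene {'mtx': array([[405.58707838,   0.        , 276.13125117],
       [  0.        , 405.58707838, 205.67895974],
       [  0.        ,   0.        ,   1.        ]]), 'k1': -0.05059976183375667, 'extrinsics': array([[ 0.48044199,  0.87691118,  0.01422212, -0.2679413 ],
       [-0.51828328,  0.27080055,  0.81120251,  0.10614622],
       [ 0.70750119, -0.39710683,  0.58459236, -1.58586114],
       [ 0.        ,  0.        ,  0.        ,  1.        ]])}
carrier [([238.5, 312.8, 35.6, 82.1], 0.91)]
grip_a [([239.9, 312.7, 39.1, 76.6], 0.72)]
bail [([235.2, 315.1, 36.7, 76.1], 0.69)]
stand [([378.0, 230.4, 176.2, 178.9], 0.77)]
hook [([353.9, 200.2, 10.3, 43.5], 0.69)]
pivot [([382.1, 234.0, 170.8, 176.7], 0.69)]
amber_jar [([272.6, 256.8, 14.6, 24.2], 0.59), ([351.1, 202.3, 12.9, 36.5], 0.28)]
dish [([239.6, 232.9, 22.9, 14.2], 0.66)]
reagent [([394.0, 205.6, 21.3, 43.7], 0.9)]
beaker [([136.3, 335.0, 32.1, 44.3], 0.67)]
spatula [([370.6, 205.4, 28.5, 19.3], 0.65)]
sample_pot [([408.4, 238.8, 18.0, 18.5], 0.54)]
top {'mtx': array([[491.17832888,   0.        , 284.45156035],
  
[... 378 characters left out ...]
       ]])}
carrier [([344.9, 183.6, 37.5, 61.0], 0.65)]
grip_a [([344.4, 181.9, 38.1, 56.8], 0.93)]
bail [([344.9, 183.0, 37.5, 68.4], 0.64)]
stand [([227.6, 150.4, 104.0, 142.3], 0.79)]
hook [([240.4, 167.8, 8.2, 19.0], 0.62), ([344.4, 181.9, 36.9, 62.3], 0.57)]
pivot [([225.4, 147.7, 107.7, 138.8], 0.96)]
amber_jar [([420.1, 184.8, 23.5, 27.5], 0.49), ([291.9, 217.9, 10.5, 11.9], 0.41)]
dish [([301.5, 272.2, 20.0, 18.8], 0.89)]
reagent [([153.7, 213.4, 30.8, 21.9], 0.69)]
beaker [([418.9, 185.8, 25.5, 23.8], 0.67), ([345.6, 182.4, 38.4, 67.1], 0.61)]
spatula [([162.9, 240.7, 50.4, 17.3], 0.92), ([226.7, 149.9, 102.9, 141.7], 0.62)]
sample_pot [([170.2, 185.6, 20.9, 16.9], 0.72)]
1.3 0.017
```

Run:
```python
import cv2
a=cv2.imread("pics/scene0.png"); cv2.imwrite("pics/s0c.png",cv2.resize(a[140:380,180:440],None,fx=3,fy=2.5*1.0,interpolation=cv2.INTER_CUBIC) if 0 else cv2.resize(a[140:370,190:450],None,fx=2.6,fy=2.6,interpolation=cv2.INTER_CUBIC))
a=cv2.imread("pics/top0.png"); cv2.imwrite("pics/t0c.png",cv2.resize(a[70:290,130:440],None,fx=2.5,fy=2.5,interpolation=cv2.INTER_CUBIC))
```

```text
(no output)
```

View pics/s0c.png

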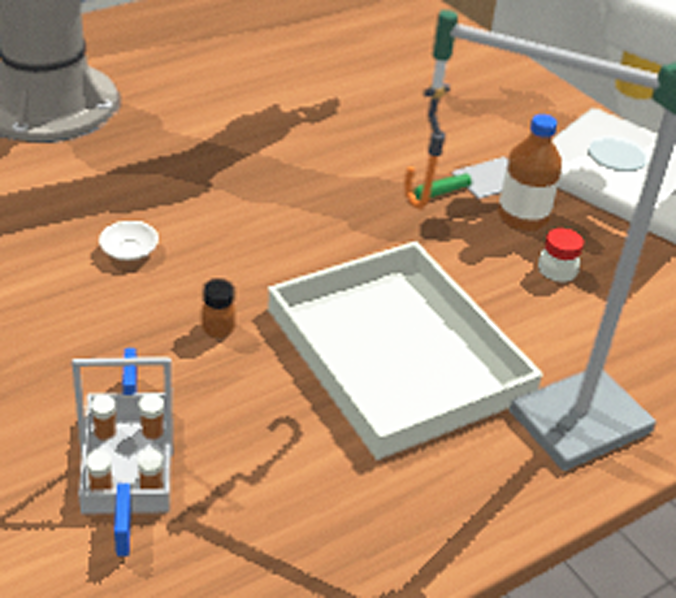

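View pics/t0c.png

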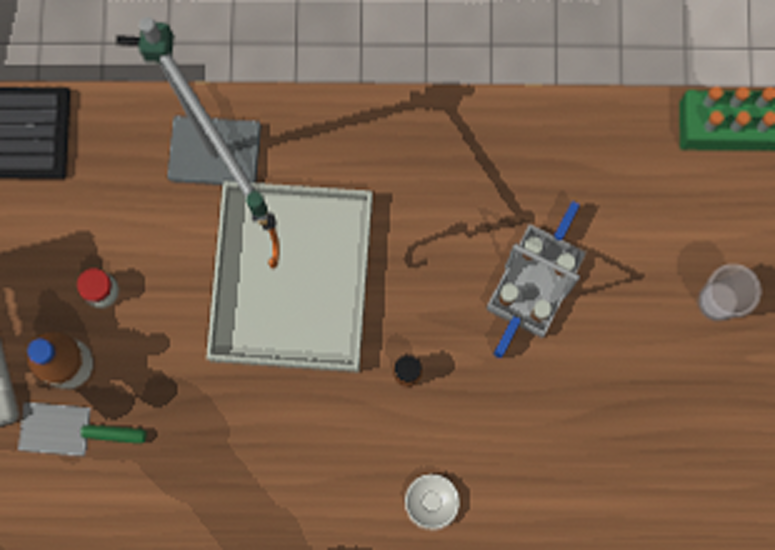

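View pics/scene0.png

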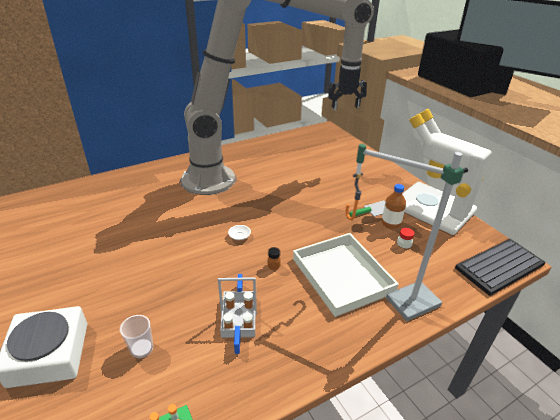

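The scene view shows the carrier at about (239,312), with blue grips at (240,282) and (237,336). The hook is at (354,200), the barrel at (362,153) and the post clamp at (452,175). In the top view the carrier is at (345,183). Next I'll fit poses from the colour blobs in both cameras.

```bash
cat > h.py <<'E'
import numpy as np, cv2
from scipy.optimize import least_squares
def proj(c,P):
    P=np.atleast_2d(P); E=c['extrinsics']; q=P@E[:3,:3].T+E[:3,3]
    s=np.c_[q[:,0],-q[:,1]]/(-q[:,2:3]); s=s*(1+c['k1']*(s**2).sum(1,keepdims=True))
    return s*c['mtx'][0,0]+c['mtx'][:2,2]
def ray(c,uv):
    s=(np.array(uv,float)-c['mtx'][:2,2])/c['mtx'][0,0]; t=s.copy()
    for _ in range(10): t=s/(1+c['k1']*(t@t))
    E=c['extrinsics']; R=E[:3,:3]; return -R.T@E[:3,3], R.T@np.array([t[0],-t[1],-1])
def atz(c,uv,z):
    o,d=ray(c,uv); return o+d*(z-o[2])/d[2]
def tri(cs,uvs):
    A=np.zeros((3,3));b=np.zeros(3)
    for c,u in zip(cs,uvs):
        o,d=ray(c,u);d/=np.linalg.norm(d);M=np.eye(3)-np.outer(d,d);A+=M;b+=M@o
    return np.linalg.solve(A,b)
def blobs(im,lo,hi,minA=6,roi=None):
    h=cv2.cvtColor(im,cv2.COLOR_RGB2HSV); m=cv2.inRange(h,np.array(lo),np.array(hi))
    if roi: 
        z=np.zeros_like(m); x0,y0,x1,y1=roi; z[y0:y1,x0:x1]=m[y0:y1,x0:x1]; m=z
    n,l,s,c=cv2.connectedComponentsWithStats(m)
    return [(c[i].round(1),s[i].tolist()) for i in range(1,n) if s[i][4]>=minA],l
E
python3 - <<'E'
from h import *
from station import vision
C={n:vision.calibration(n) for n in("scene","top")}
I={n:cv2.imread(f"pics/{n}0.png")[:,:,::-1].copy() for n in C}
for n,r in(("scene",(200,130,480,370)),("top",(150,60,440,290))):
    print(n,"blue",blobs(I[n],(100,120,60),(125,255,255),roi=r)[0])
    print(n,"green",blobs(I[n],(60,60,20),(95,255,255),roi=r)[0])
    print(n,"orange",blobs(I[n],(5,190,150),(16,255,255),roi=r)[0])
E
```

```text
scene blue [(array([227.2, 133.9]), [222, 130, 12, 10, 104]), (array([398.8, 187.7]), [394, 184, 10, 8, 66]), (array([239.4, 275.4]), [238, 274, 4, 4, 15]), (array([239.4, 285.8]), [237, 280, 5, 12, 46]), (array([236.7, 339.5]), [234, 326, 6, 28, 151])]
scene green [(array([360.6, 153.4]), [357, 144, 9, 19, 108]), (array([452. , 174.2]), [442, 164, 23, 21, 298]), (array([363. , 210.4]), [356, 207, 15, 8, 73]), (array([350.5, 213.5]), [350, 212, 2, 4, 6])]
scene orange [(array([351.1, 210.8]), [346, 201, 11, 19, 56])]
top blue [(array([356.1, 158.3]), [352, 151, 9, 15, 53]), (array([332.6, 204.4]), [328, 197, 10, 16, 61]), (array([150.2, 210.5]), [150, 208, 2, 6, 8])]
top green [(array([192.5,  87.3]), [185, 79, 14, 15, 111]), (array([418.8, 119.4]), [402, 106, 38, 24, 629]), (array([232.2, 151.2]), [229, 147, 8, 10, 52]), (array([175. , 243.1]), [162, 240, 26, 7, 128])]
top orange []
```

```bash
cat >> h.py <<'E'
def hullc(c,P):
    h=cv2.convexHull(proj(c,P).astype(np.float32)); m=cv2.moments(h); return np.array([m['m10']/m['m00'],m['m01']/m['m00']])
def box(x0,x1,y0,y1,z0,z1): return np.array([[x,y,z] for x in(x0,x1) for y in(y0,y1) for z in(z0,z1)])
def cyl(r,z0,z1): a=np.linspace(0,6.28,16); return np.array([[r*np.cos(t),r*np.sin(t),z] for t in a for z in(z0,z1)])
def tf(p,P): 
    c,s=np.cos(p[2]),np.sin(p[2]); return np.asarray(P)@np.array([[c,s,0],[-s,c,0],[0,0,1]])+[p[0],p[1],0]
E
python3 - <<'E'
from h import *
from station import vision
C={n:vision.calibration(n) for n in("scene","top")}
I={n:cv2.imread(f"pics/{n}0.png")[:,:,::-1].copy() for n in C}
ga=box(-.114,-.062,-.006,.006,.006,.044); gb=ga*[-1,1,1]
# +x end = farther from robot: top (356,158), scene (236.7,339.5)
obs=[("top",gb,(356.1,158.3)),("top",ga,(332.6,204.4)),("scene",gb,(236.7,339.5))]
f=lambda p:np.concatenate([hullc(C[n],tf(p,P))-o for n,P,o in obs])
for a in range(3): 
  r=least_squares(f,[.6,-.1,-.4]); 
print("carrier",r.x,np.degrees(r.x[2]),f(r.x).round(1))
car=r.x
b=cyl(.009,.375,.420)
obs2=[("top",b,(232.2,151.2)),("scene",b,(360.6,153.4))]
f=lambda p:np.concatenate([hullc(C[n],tf([*p,0],P))-o for n,P,o in obs2])
r=least_squares(f,[.6,.1]); print("barrel",r.x,f(r.x).round(1)); bx=r.x
k=tri([C['top'],C['scene']],[(192.5,87.3),(452,174.2)]); print("clamp",k, "yaw",np.degrees(np.arctan2(k[1]-bx[1],k[0]-bx[0])-np.arctan2(120,165)), np.hypot(*(k[:2]-bx)), np.hypot(165,120))
# tray rim corners top crop
for uv in [(225,185),(371,190),(360,370),(208,358)]:
    print("tray",atz(C['top'],(uv[0]/2.5+130,uv[1]/2.5+70),.035).round(3))
# overlay
for n,(x0,y0,x1,y1) in {"scene":(210,130,480,370),"top":(170,60,400,250)}.items():
    im=I[n][:,:,::-1].copy(); s=3 if n=="top" else 2.5
    im=cv2.resize(im[y0:y1,x0:x1],None,fx=s,fy=s,interpolation=cv2.INTER_CUBIC)
    def dr(P,col):
        q=((proj(C[n],P)-[x0,y0]+.5)*s).astype(int); cv2.polylines(im,[q.reshape(-1,1,2)],0,col,1)
    for g in(ga,gb): 
        for z in (.006,.044): dr(tf(car,[[g[i,0],g[i,1],z] for i in(0,2,6,4,0)]),(0,255,255))
    dr(tf(car,[[0,-.042,.01],[0,-.042,.14],[0,.042,.14],[0,.042,.01]]),(0,255,0))
    dr(tf(car,[[-.062,-.042,.03],[-.062,.042,.03],[.062,.042,.03],[.062,-.042,.03],[-.062,-.042,.03]]),(255,0,255))
    dr(tf([*bx,0],[[0,0,.42],[0,0,.34]]),(0,0,255))
    cv2.imwrite(f"pics/ov_{n}.png",im)
E
```

```text
carrier [ 0.67052716 -0.17411547 -0.38962831] -22.324057949582233 [-0.7 -1.5  2.8  0.4  2.2  1. ]
barrel [0.67108239 0.15625611] [ 0.4 -0.4  0.3 -0.7]
clamp [0.84196918 0.26744378 0.40093376] yaw -2.9772912240915588 0.20387494637694914 204.02205763103166
tray [0.789 0.246 0.035]
tray [0.784 0.05  0.035]
tray [0.542 0.061 0.035]
tray [0.555 0.26  0.035]
```

View pics/ov_scene.png

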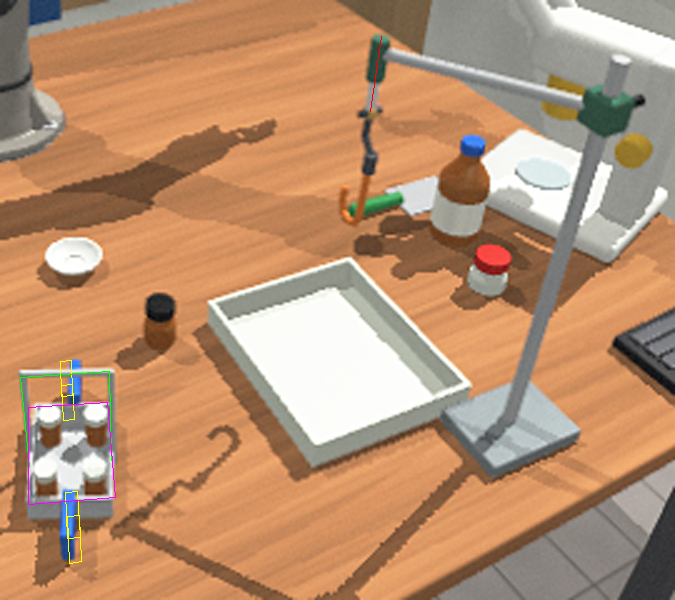

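View pics/ov_top.png

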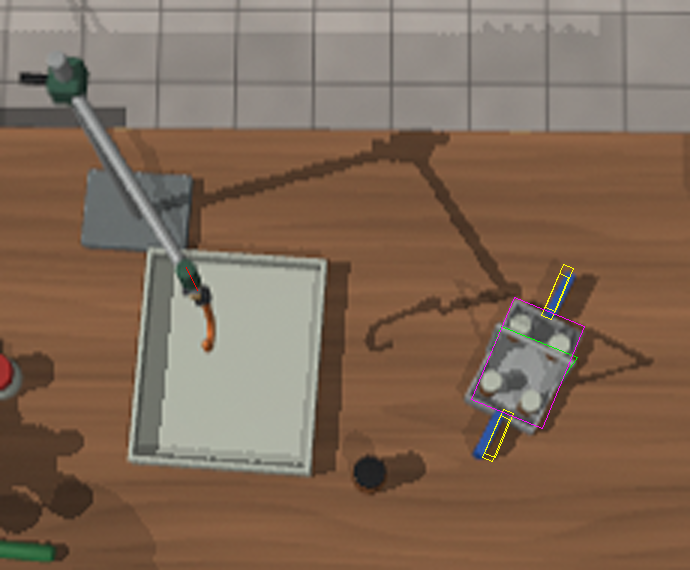

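The float32 hull spoiled the numeric gradient, so the fit had not converged. I'll refit with a proper step.

Run:
```python
from h import *
from station import vision
C={n:vision.calibration(n) for n in("scene","top")}
I={n:cv2.imread(f"pics/{n}0.png")[:,:,::-1].copy() for n in C}
ga=box(-.114,-.062,-.006,.006,.006,.044); gb=ga*[-1,1,1]
obs=[("top",gb,(356.1,158.3)),("top",ga,(332.6,204.4)),("scene",gb,(236.7,339.5))]
def f(p): return np.concatenate([hullc(C[n],tf(p,P))-o for n,P,o in obs])
r=least_squares(f,[.67,-.17,-.39],diff_step=1e-2); print("carrier",r.x,np.degrees(r.x[2]),f(r.x).round(1)); car=r.x
b=cyl(.009,.375,.420)
obs2=[("top",b,(232.2,151.2)),("scene",b,(360.6,153.4))]
g=lambda p:np.concatenate([hullc(C[n],tf([*p,0],P))-o for n,P,o in obs2])
r=least_squares(g,[.6,.1],diff_step=1e-2); print("barrel",r.x,g(r.x).round(2)); bx=r.x
k=tri([C['top'],C['scene']],[(192.5,87.3),(452,174.2)]); print("clamp",k, "yaw",np.degrees(np.arctan2(k[1]-bx[1],k[0]-bx[0])-np.arctan2(120,165)), np.hypot(*(k[:2]-bx)))
for n,(x0,y0,x1,y1) in {"scene":(210,130,480,370),"top":(170,60,400,250)}.items():
    im=I[n][:,:,::-1].copy(); s=3 if n=="top" else 2.5
    im=cv2.resize(im[y0:y1,x0:x1],None,fx=s,fy=s,interpolation=cv2.INTER_CUBIC)
    def dr(P,col):
        q=((proj(C[n],P)-[x0,y0]+.5)*s).astype(int); cv2.polylines(im,[q.reshape(-1,1,2)],0,col,1)
    for g in(ga,gb): 
        for z in (.006,.044): dr(tf(car,[[g[i,0],g[i,1],z] for i in(0,2,6,4,0)]),(0,255,255))
    dr(tf(car,[[0,-.042,.01],[0,-.042,.14],[0,.042,.14],[0,.042,.01]]),(0,255,0))
    dr(tf(car,[[-.062,-.042,.03],[-.062,.042,.03],[.062,.042,.03],[.062,-.042,.03],[-.062,-.042,.03]]),(255,0,255))
    dr(tf([*bx,0],[[0,0,.42],[0,0,.34]]),(0,0,255))
    cv2.imwrite(f"pics/ov2_{n}.png",im)
```

```text
carrier [ 0.66853955 -0.17092476 -0.46811921] -26.82125506982601 [ 0.2 -0.1 -0.   0.1  0.1 -0. ]
barrel [0.67066485 0.15626738] [ 0.39 -0.23  0.22 -0.82]
clamp [0.84196918 0.26744378 0.40093376] yaw -3.0438277022202227 0.20421892039244208
```

View pics/ov2_scene.png

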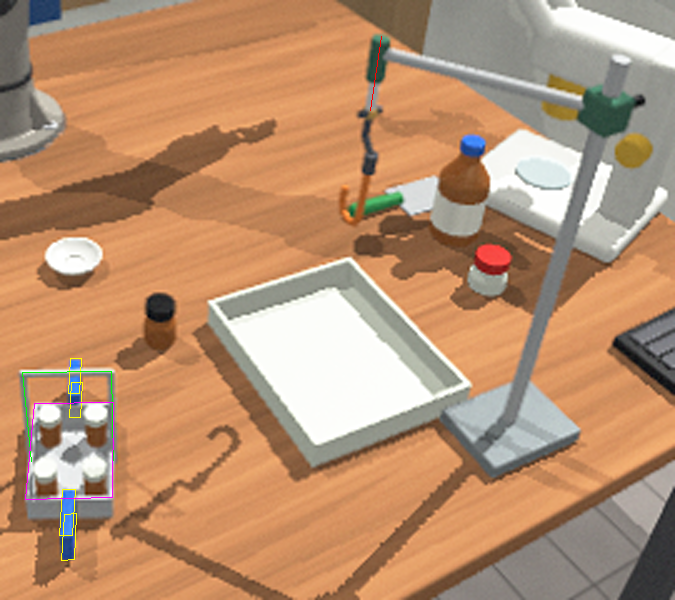

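View pics/ov2_top.png

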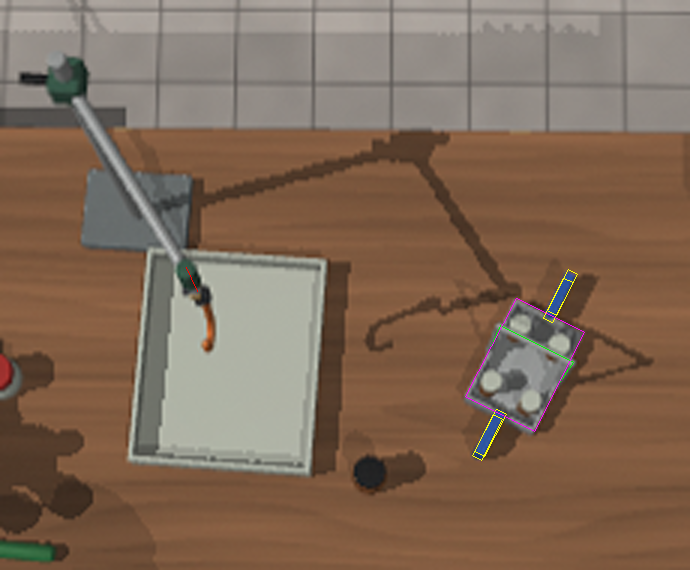

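The fit is now excellent: the carrier is at (0.669,-0.171) with yaw -26.8°, and the stand at (0.671,0.156) with yaw -3.0°. The post distance comes out at 204 mm against 204 mm expected. Now I'll check reachability and plan.

```bash
cat >> h.py <<'E'
CAR=np.array([.6685,-.1709,np.radians(-26.8)]); ST=np.array([.6707,.1563,np.radians(-3.0)])
L=np.radians(15); GX,GZ=-.093,.030
def tcp(cx,cz,yaw_fr,cy=0,frame=None):
    """TCP pos for carrier origin (cx,cy,cz) in frame (x,y,yaw); carrier aligned with frame"""
    g=np.array([cx+GX,cy,cz+GZ])+.002*np.array([np.sin(L),0,-np.cos(L)])
    return tf(yaw_fr,[g])[0]
def ori(fr,flip=False): return [180,-15,np.degrees(fr[2])]
E
python3 - <<'E'
from h import *
from station import robot,vision
print(robot.current_eef_rot())
for nm,p,o in [("way",[.40,-.10,.30],[180,0,-10]),("pre",tcp(-.03,.12,CAR),ori(CAR)),("grasp",tcp(0,0,CAR),ori(CAR)),("lift",tcp(0,.13,CAR),ori(CAR)),
 ("back",tcp(-.13,.126,ST),ori(ST)),("touch",tcp(.0075,.126,ST),ori(ST)),("seat",tcp(0,.058,ST),ori(ST)),("retr",tcp(-.1,.1,ST),ori(ST))]:
    q=robot.inverse_kinematics(list(p),o); print(nm,np.round(p,3),o,None if q is None else np.round(q,1))
C=vision.calibration("top")
for n,uv,z in [("jar",(408/2.5+130,368/2.5+70),.06),("dish",(301.5,272.2),.02),("beaker",(420,186),.04)]: print(n,atz(C,uv,z).round(3))
E
```

```text
[-1.79998612e+02  2.11452118e-03  1.66089813e+02]
way [ 0.4 -0.1  0.3] [180, 0, -10] [-48.   -2.9  58.3 101.8   2.5  79.8 -90.2]
pre [ 0.559 -0.116  0.148] [180, -15, np.float64(-26.8)] [-42.1  26.7  64.9 107.6 -29.4  48.2 -82.2]
grasp [ 0.586 -0.129  0.028] [180, -15, np.float64(-26.8)] [-36.2  45.2  64.2 109.6 -57.2  44.7 -61.1]
lift [ 0.586 -0.129  0.158] [180, -15, np.float64(-26.8)] [-38.6  30.   64.8 102.6 -32.4  51.8 -79.8]
back [0.449 0.168 0.154] [180, -15, np.float64(-3.0000000000000004)] [ -52.1    5.8   25.8  118.3    7.1   43.6 -124.3]
touch [0.586 0.161 0.154] [180, -15, np.float64(-3.0000000000000004)] [ -48.2   22.2   36.3  100.9  -11.2   47.  -101.9]
seat [0.578 0.161 0.086] [180, -15, np.float64(-3.0000000000000004)] [-47.6  26.7  35.3 106.2 -16.2  38.2 -98.5]
retr [0.478 0.166 0.128] [180, -15, np.float64(-3.0000000000000004)] [ -52.2   11.6   29.8  116.8    1.5   39.7 -117.6]
jar [ 0.542 -0.002  0.06 ]
dish [ 0.367 -0.031  0.02 ]
beaker [ 0.653 -0.417  0.04 ]
```

Run:
```python
from h import *
from station import robot,vision
robot.move_j([-78.5,3,0.8,105,-.25,72,-1.6]); print(robot.current_tool_pos())
robot.move_j([14,3,0,105,0,72,-1.6]); print(robot.current_tool_pos(),robot.current_eef_rot(),robot.current_time_s())
for fl in(0,1):
  for nm,p,f in [("pre",tcp(-.03,.12,CAR),CAR),("grasp",tcp(0,0,CAR),CAR),("lift",tcp(0,.13,CAR),CAR),("back",tcp(-.13,.126,ST),ST),("seat",tcp(0,.058,ST),ST)]:
    o=[180,-15,np.degrees(f[2])] if not fl else [180,15,np.degrees(f[2])+180]
    q=robot.inverse_kinematics(list(p),o); print(fl,nm,None if q is None else np.round(q,1))
```

```text
[0.10523128 0.40934767 0.24576081]
[ 0.40596666 -0.117487    0.24519415] [-1.79995293e+02 -2.95219817e-02  7.45439586e+01] 4.05
0 pre [   0.7   15.8    7.5  106.3    4.1   43.9 -111.7]
0 grasp [  -2.2   28.6   13.2  108.5   -3.5   29.3 -105.3]
0 lift [   0.8   18.3    9.1  101.3    2.3   46.3 -109.1]
0 back [  -8.2    6.9  -21.5  116.9   15.    44.8 -131.8]
0 seat [ -19.1   23.6   -1.9  105.1   11.    38.1 -121.7]
1 pre [ 13.9  16.2  -8.4 105.8  10.9  44.6  62.4]
1 grasp [ 13.5  28.6  -7.  107.8  16.3  30.5  57.8]
1 lift [ 14.8  18.7  -8.5 100.8  10.6  47.   64. ]
1 back [ -6.7   7.1 -23.1 116.8  15.3  44.9  47.9]
1 seat [ -6.4  24.9 -18.3 104.6  22.   40.   49.3]
```

```bash
cat >> h.py <<'E'
def ori(fr): return [180,15,np.degrees(fr[2])+180]
E
python3 - <<'E'
from h import *
from station import robot,vision,fingers
import cv2
fingers.gripper_to(0.55)
robot.move_to(list(tcp(0,.10,CAR)),ori(CAR))
print(robot.current_contact_force())
print(robot.line_to(list(tcp(0,0,CAR)),ori(CAR),velocity=.10,f_stop=6))
print(robot.current_tool_pos(),tcp(0,0,CAR),robot.current_contact_force(),robot.current_time_s())
for n in("scene","top"): cv2.imwrite(f"pics/{n}1.png",vision.grab_frame(n)[:,:,::-1])
a=cv2.imread("pics/scene1.png")[220:380,170:330]; b=cv2.imread("pics/top1.png")[120:260,280:420]
cv2.imwrite("pics/c1.png",np.hstack([cv2.resize(a,(400,400)),cv2.resize(b,(400,400))]))
E
```

```text
[-1.1881509   0.39882399  0.86938345]
False
[ 0.58672128 -0.12930485  0.02891602] [ 0.58595156 -0.12920178  0.02806815] [ 0.29711822 -0.30094332  0.63751172] 6.7083
```

View pics/c1.png

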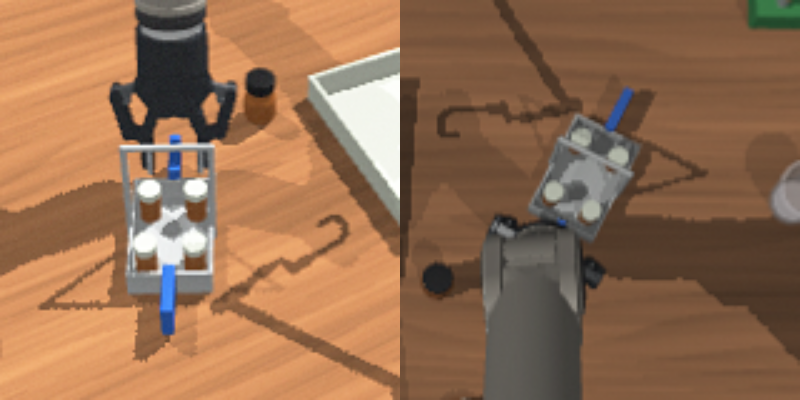

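The fingers straddle the near grip evenly, with the grip at (173,157) in the left crop. I'll close, lift, and check the hang pose in the hand.

```bash
python3 - <<'E'
from h import *
from station import robot,vision,fingers
import cv2
fingers.gripper_to(0.0,force=110); print("gap",robot.current_finger_gap()*85, robot.current_contact_force())
robot.line_to(list(tcp(0,.02,CAR)),ori(CAR),velocity=.05)
robot.line_to(list(tcp(0,.126,CAR)),ori(CAR),velocity=.12)
robot.pause(.3)
print(robot.current_contact_force(),robot.current_torque(),robot.current_tool_pos(),robot.current_time_s())
for n in("scene","top"): cv2.imwrite(f"pics/{n}2.png",vision.grab_frame(n)[:,:,::-1])
E
cat > ov.py <<'E'
import sys
from h import *
from station import vision
def overlay(src,dst,poses,rois,s=3):
    for n in rois:
        C=vision.calibration(n); x0,y0,x1,y1=rois[n]
        im=cv2.imread(f"pics/{n}{src}.png"); im=cv2.resize(im[y0:y1,x0:x1],None,fx=s,fy=s,interpolation=cv2.INTER_CUBIC)
        def dr(P,col):
            q=((proj(C,P)-[x0,y0]+.5)*s).astype(int); cv2.polylines(im,[q.reshape(-1,1,2)],0,col,1)
        for P,col in poses: dr(P,col)
        cv2.imwrite(f"pics/{dst}_{n}.png",im)
def carrier(fr,dx=0,z=0,pitch=0):
    """pitch>0: +x end droops, rotated about grip"""
    G=np.array([GX,0,GZ]); c,s=np.cos(pitch),np.sin(pitch); R=np.array([[c,0,s],[0,1,0],[-s,0,c]])
    T=lambda P: tf(fr,(np.array(P)-G)@R.T+G+[dx,0,z])
    out=[]
    for sx in(-1,1):
        for zz in(.006,.044): out.append((T([[sx*a,b,zz] for a,b in((.062,.006),(.114,.006),(.114,-.006),(.062,-.006),(.062,.006))]),(0,255,255)))
    out.append((T([[0,-.042,.01],[0,-.042,.14],[0,.042,.14],[0,.042,.01]]),(0,255,0)))
    out.append((T([[-.062,-.042,.03],[-.062,.042,.03],[.062,.042,.03],[.062,-.042,.03],[-.062,-.042,.03]]),(255,0,255)))
    return out
E
python3 - <<'E'
from ov import *
overlay(2,"ov3",carrier(CAR,0,.126),{"scene":(170,180,330,360),"top":(280,100,430,240)})
a=cv2.imread("pics/ov3_scene.png");b=cv2.imread("pics/ov3_top.png")
cv2.imwrite("pics/ov3.png",np.hstack([cv2.resize(a,(400,450)),cv2.resize(b,(400,450))]))
E
```

```text
gap 10.51457786277524 [-2.05916558  0.74419538  4.42157066]
[-0.1713555  -0.16467703 -2.02491332] [0.25069344 0.56437899 0.00809015] [ 0.58565294 -0.12913842  0.15341004] 9.1083
```

View pics/ov3.png

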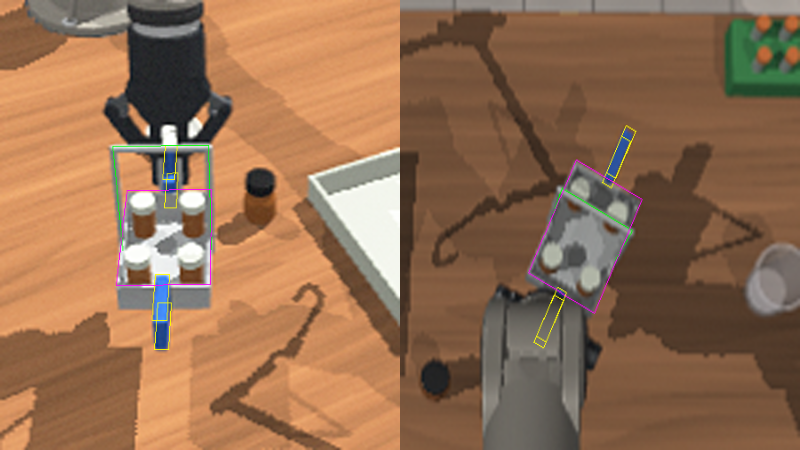

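The overlay matches the picture: the carrier is level in hand at the predicted pose. Now I'll transfer it well back of the hook and look at the swing.

Run:
```python
from h import *
from station import robot,vision,fingers
import cv2
robot.move_to([.455,-.06,.156],[180,15,180-12])
robot.line_to(list(tcp(-.13,.126,ST)),ori(ST),velocity=.15)
print(robot.current_contact_force(),robot.current_tool_pos(),tcp(-.13,.126,ST),robot.current_time_s())
F=[]
for i in range(14):
    im=vision.grab_frame("scene"); F.append(im)
cv2.imwrite("pics/top3.png",vision.grab_frame("top")[:,:,::-1])
print(robot.current_time_s()); np.save("F.npy",np.array(F))
cv2.imwrite("pics/scene3.png",F[-1][:,:,::-1])
for f in F: print(blobs(f,(5,190,120),(16,255,255),roi=(320,170,400,240))[0])
t=[cv2.resize(f[140:230,320:400,::-1],None,fx=2.4,fy=2.4,interpolation=cv2.INTER_CUBIC) for f in F[:8]]
cv2.imwrite("pics/swing.png",np.vstack([np.hstack(t[:4]),np.hstack(t[4:])]))
from ov import *
overlay(3,"ov4",carrier(ST,-.13,.126),{"scene":(200,140,400,320),"top":(180,110,330,250)})
a=cv2.imread("pics/ov4_scene.png");b=cv2.imread("pics/ov4_top.png")
cv2.imwrite("pics/ov4.png",np.hstack([cv2.resize(a,(400,450)),cv2.resize(b,(400,450))]))
```

```text
[-0.43506687  0.48920294 -2.12125131] [0.44860707 0.16690389 0.15392655] [0.44852254 0.16794383 0.15406815] 11.5167
12.2667
[(array([354.2, 213.1]), [349, 202, 10, 21, 57])]
[(array([352.2, 211.3]), [346, 201, 12, 19, 48])]
[(array([349. , 208.5]), [344, 199, 12, 18, 44])]
[(array([346.7, 206.5]), [342, 199, 12, 15, 48])]
[(array([345.9, 204.6]), [341, 198, 13, 15, 45])]
[(array([345.9, 205.2]), [341, 198, 13, 15, 47])]
[(array([346.7, 206.8]), [342, 199, 13, 16, 53])]
[(array([349., 209.]), [344, 200, 12, 18, 53])]
[(array([352. , 211.6]), [347, 201, 11, 20, 53])]
[(array([356.2, 213.3]), [351, 201, 9, 22, 42]), (array([349.6, 213. ]), [349, 208, 2, 11, 18])]
[(array([358.1, 214.2]), [353, 202, 8, 23, 47]), (array([351.6, 214.7]), [351, 210, 3, 11, 20])]
[(array([357. , 214.4]), [352, 202, 9, 24, 59])]
[(array([358.1, 214. ]), [353, 201, 8, 24, 46]), (array([351.6, 214.7]), [351, 210, 3, 11, 21])]
[(array([356.6, 212.8]), [351, 201, 9, 22, 41]), (array([349.9, 213.4]), [349, 208, 3, 11, 14])]
```

View pics/swing.png

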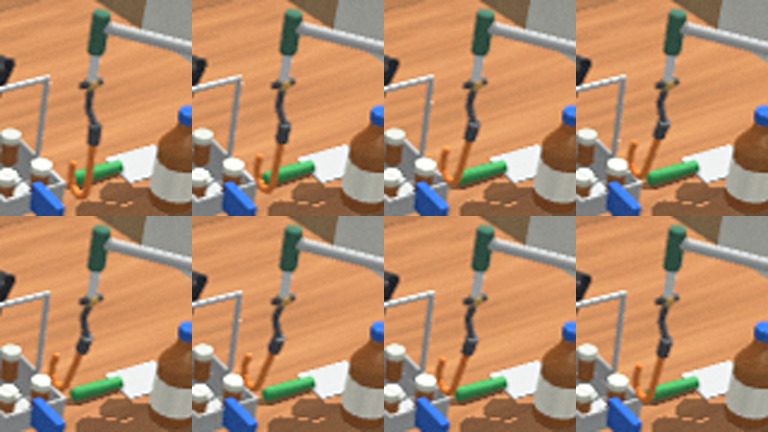

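View pics/ov4.png

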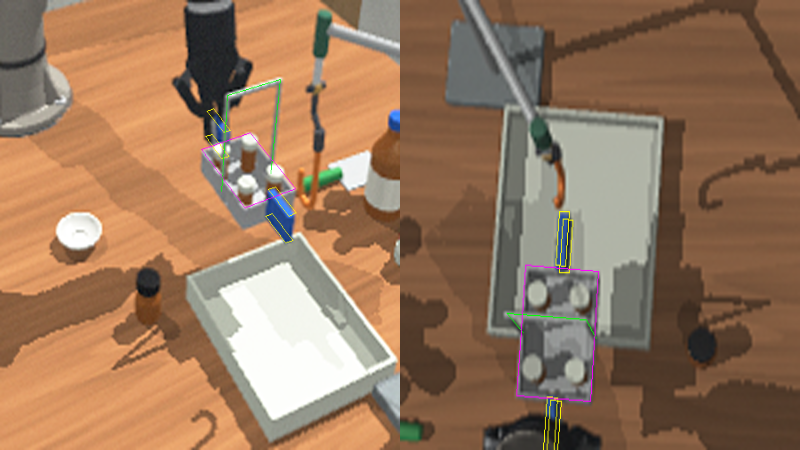

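```bash
cat > hookfit.py <<'E'
from h import *
from station import vision
from scipy.spatial import cKDTree
C=vision.calibration("scene")
def hookpts(d):
    a=np.linspace(0,np.pi,30)
    return np.r_[np.c_[np.full(25,.015),np.linspace(-.068,-.114,25)],np.c_[.015*np.cos(a),-.114-.015*np.sin(a)],np.c_[np.full(10,-.015),np.linspace(-.114,-.098,10)]]+[0,-d] 
def hproj(th,d,dx=0,dz=0,P=None):
    p=hookpts(d) if P is None else P; c,s=np.cos(th),np.sin(th)
    return proj(C,tf(ST,np.c_[p[:,0]*c-p[:,1]*s+dx,0*p[:,0],p[:,1]*c+p[:,0]*s+.34+dz]))
def mask(im,roi=(320,170,400,240)):
    h=cv2.cvtColor(im,cv2.COLOR_RGB2HSV); m=cv2.inRange(h,np.array((4,190,120)),np.array((16,255,255)))
    x0,y0,x1,y1=roi; ys,xs=np.nonzero(m[y0:y1,x0:x1]); return np.c_[xs+x0,ys+y0].astype(float)
def res(M,th,d,dx,dz):
    q=hproj(th,d,dx,dz); a=cKDTree(q).query(M)[0]; 
    b=cKDTree(M).query(q[20:])[0]
    return np.r_[a,b]
E
python3 - <<'E'
from hookfit import *
F=np.load("F.npy")[:,:,:,:]; Ms=[mask(f) for f in F]
n=len(Ms)
def fun(p): return np.concatenate([np.clip(res(M,t,p[0],p[1],p[2]),0,6) for M,t in zip(Ms,p[3:])]+[p[1:3]/.003*5])
best=None
for d0 in(.0,.01,.02):
    x0=np.r_[d0,0,0,np.full(n,-.07)]
    for i,M in enumerate(Ms):
        g=np.linspace(-.45,.3,40); x0[3+i]=g[np.argmin([res(M,t,d0,0,0).mean() for t in g])]
    r=least_squares(fun,x0,diff_step=1e-3,x_scale=np.r_[.005,.003,.003,np.full(n,.1)],loss="soft_l1")
    print(d0,r.cost,r.x.round(4))
E
```

```text
0.0 334.6183388038236 [ 8.700e-03 -1.000e-03 -1.000e-04  4.950e-02 -4.480e-02 -1.560e-01
 -2.356e-01 -2.798e-01 -2.798e-01 -2.240e-01 -1.381e-01 -3.510e-02
  5.580e-02  1.310e-01  1.530e-01  1.286e-01  6.820e-02]
0.01 334.84609967056383 [ 8.900e-03 -1.200e-03 -1.000e-04  4.870e-02 -4.420e-02 -1.524e-01
 -2.304e-01 -2.789e-01 -2.757e-01 -2.225e-01 -1.372e-01 -3.400e-02
  5.720e-02  1.320e-01  1.552e-01  1.298e-01  7.070e-02]
0.02 334.8122036836402 [ 8.900e-03 -1.200e-03 -1.000e-04  5.080e-02 -4.380e-02 -1.507e-01
 -2.300e-01 -2.785e-01 -2.752e-01 -2.221e-01 -1.368e-01 -3.370e-02
  5.750e-02  1.325e-01  1.543e-01  1.323e-01  7.140e-02]
```

The hook fit is clean. It swings from -0.285 to +0.155 rad about -0.065, the drop is about 9 mm, and the pivot is within 1 mm of my estimate. Next is a very slow approach with the bar 80 mm below the pivot, between sleeve and tip.

```bash
cat >> hookfit.py <<'E'
def theta(im,d=.009,dx=-.001):
    M=mask(im); 
    g=np.linspace(-.45,.3,151); c=[np.clip(res(M,t,d,dx,0),0,6).mean() for t in g]; i=int(np.argmin(c)); return round(float(g[i]),3),round(c[i],2)
E
python3 - <<'E'
from hookfit import *
from station import robot,fingers
robot.line_to(list(tcp(-.13,.120,ST)),ori(ST),velocity=.05)
robot.line_to(list(tcp(-.025,.120,ST)),ori(ST),velocity=.08)
robot.pause(.2)
print(robot.current_contact_force(),robot.current_time_s())
for x in(-.016,-.010):
    st=robot.line_to(list(tcp(x,.120,ST)),ori(ST),velocity=.003,f_stop=5)
    ims=[vision.grab_frame("scene") for _ in range(6)]
    print(x,st,robot.current_contact_force().round(2) if hasattr(robot.current_contact_force(),'round') else robot.current_contact_force(),robot.current_time_s(),[theta(i) for i in ims])
    if st: break
cv2.imwrite("pics/scene4.png",ims[-1][:,:,::-1]); cv2.imwrite("pics/top4.png",vision.grab_frame("top")[:,:,::-1])
from ov import *
overlay(4,"ov5",carrier(ST,x,.120),{"scene":(250,130,410,310),"top":(180,90,330,230)})
a=cv2.imread("pics/ov5_scene.png");b=cv2.imread("pics/ov5_top.png")
cv2.imwrite("pics/ov5.png",np.hstack([cv2.resize(a,(400,450)),cv2.resize(b,(400,400)).copy() if 0 else cv2.resize(b,(400,450))]))
E
```

```text
[ 0.62461436 -0.4048641  -2.19542819] 14.1917
-0.016 False [-0.2  -0.06 -2.13] 17.6417 [(0.13, np.float64(0.57)), (0.12, np.float64(0.6)), (0.08, np.float64(0.67)), (-0.005, np.float64(0.67)), (-0.1, np.float64(0.49)), (-0.19, np.float64(0.47))]
-0.01 False [ 0.01 -0.22 -2.52] 20.0917 [(0.05, np.float64(0.67)), (0.08, np.float64(0.57)), (0.08, np.float64(0.6)), (0.045, np.float64(0.55)), (-0.02, np.float64(0.59)), (-0.08, np.float64(0.59))]
```

View pics/ov5.png

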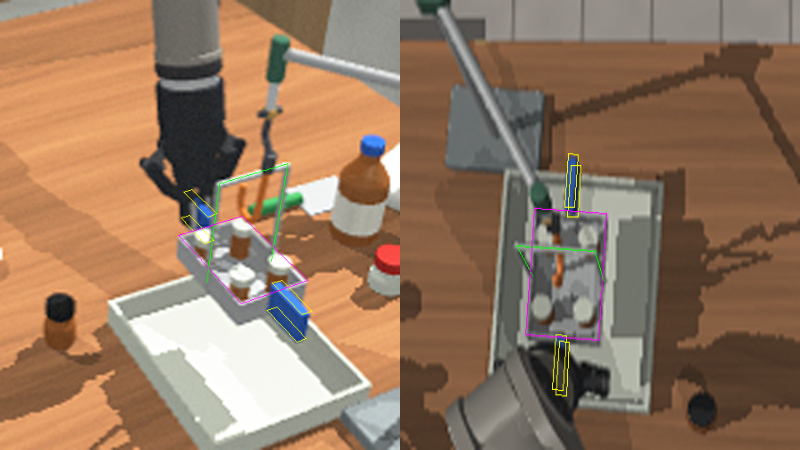

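Gentle contact is already damping the swing: its upper extreme is down from 0.155 to 0.08 rad. The bar lies above the tip and in front of the shank. I'll continue.

Run:
```python
from hookfit import *
from station import robot,fingers
for x in(-.004,.002,.0065):
    st=robot.line_to(list(tcp(x,.120,ST)),ori(ST),velocity=.003,f_stop=5)
    ims=[vision.grab_frame("scene") for _ in range(6 if x<.006 else 14)]
    print(x,st,np.round(robot.current_contact_force(),2),robot.current_time_s(),[theta(i)[0] for i in ims])
    if st: break
cv2.imwrite("pics/scene5.png",ims[-1][:,:,::-1])
```

```text
-0.004 False [ 0.92  0.45 -2.49] 22.5917 [0.005, -0.01, -0.045, -0.08, -0.11, -0.125]
0.002 False [-0.24 -0.23 -2.24] 25.0417 [-0.06, -0.06, -0.065, -0.055, -0.055, -0.055]
0.0065 False [-1.05 -0.16 -2.57] 27.3917 [0.0, 0.0, 0.0, 0.0, 0.0, 0.0, 0.0, 0.0, 0.0, 0.0, 0.0, 0.0, 0.0, 0.0]
```

The hook has stopped: θ reads 0.000 over 14 frames, held by the bar. After a slightly longer hold, I'll lower into the mouth, easing x toward below the pivot.

```bash
cat >> h.py <<'E'
def favg(robot,n=10,dt=.02):
    a=[]
    for _ in range(n): robot.pause(dt); a.append(robot.current_contact_force())
    a=np.array(a); return a.mean(0).round(2),a.std(0).round(2)
E
python3 - <<'E'
from hookfit import *
from station import robot,fingers
robot.pause(.6)
print(favg(robot),theta(vision.grab_frame("scene")))
st=robot.line_to(list(tcp(.001,.0785,ST)),ori(ST),velocity=.02,f_stop=4)
ims=[vision.grab_frame("scene") for _ in range(3)]
print(st,favg(robot),robot.current_tool_pos()-tcp(.001,.0785,ST),robot.current_time_s(),[theta(i) for i in ims])
cv2.imwrite("pics/scene6.png",ims[-1][:,:,::-1]); cv2.imwrite("pics/top6.png",vision.grab_frame("top")[:,:,::-1])
a=cv2.imread("pics/scene6.png")[140:290,270:420];b=cv2.imread("pics/top6.png")[90:230,180:320]
cv2.imwrite("pics/c6.png",np.hstack([cv2.resize(a,(400,400),interpolation=2),cv2.resize(b,(400,400),interpolation=2)]))
E
```

```text
(array([-0.27, -0.13, -2.27]), array([0.17, 0.43, 0.41])) (0.0, np.float64(0.68))
False (array([ 0.01, -0.1 , -2.48]), array([0.42, 0.38, 0.33])) [1.69874619e-05 2.11128076e-05 1.52050768e-05] 30.7667 [(-0.035, np.float64(0.54)), (-0.035, np.float64(0.68)), (-0.035, np.float64(0.57))]
```

View pics/c6.png

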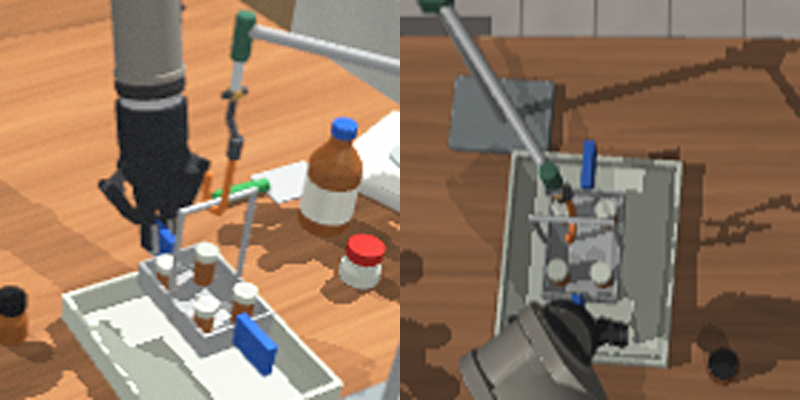

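The bar is in the mouth, between tip (205,185) and shank (225,200) in the left crop, and the hook is still. Now I'll feel for the seat.

Run:
```python
from hookfit import *
from station import robot,fingers
z=.0785; x=.001; k=0
while z>.056:
    step=.002 if z>.0745 else .0007
    z-=step; x=max(x-.0004,-.001)
    st=robot.line_to(list(tcp(x,z,ST)),ori(ST),velocity=.008,f_stop=3.5)
    m,s=favg(robot,8); print(round(z,4),st,m,round(robot.current_tool_pos()[2]-tcp(x,z,ST)[2],4))
    if m[2]>-1.2 or st: break
print(robot.current_time_s(),theta(vision.grab_frame("scene")),x)
```

```text
0.0765 False [ 0.06  0.08 -2.48] -0.0
0.0745 False [ 0.07 -0.16 -2.34] -0.0
0.0738 False [-0.06  0.06 -2.61] -0.0
0.0731 False [ 0.02  0.09 -2.22] 0.0
0.0724 False [ 0.03 -0.27 -1.26] 0.0002
0.0717 False [-0.07  0.07  0.06] 0.0003
33.4333 (-0.035, np.float64(0.67)) -0.001
```

The seat shows at carrier z≈0.0727, about 6 mm of drop. The weight (about 2.4 N) is now on the hook. Next is the tug: ramp to about +6 N at the tool and hold for over 1 s.

Run:
```python
from hookfit import *
from station import robot,fingers
z=.0717; x=-.001; t0=robot.current_time_s()
m=[0,0,0.06]
while z>.066:
    z-=float(np.clip((6-m[2])*.00025,.0002,.0008)); x=max(x-.0002,-.002)
    st=robot.line_to(list(tcp(x,z,ST)),ori(ST),velocity=.008,f_stop=4)
    m,s=favg(robot,5,.02); print(round(z,4),st,m)
    if m[2]>5.6 or st: break
print("hold",robot.current_time_s()); h=[]
for i in range(6): h.append(favg(robot,10,.02)[0])
print(np.array(h)[:,2],robot.current_time_s(),theta(vision.grab_frame("scene")),z,x)
```

```text
0.0709 False [ 0.15 -0.12  1.13]
0.0701 False [-0.03 -0.52  3.3 ]
0.0694 False [ 0.16 -0.02  5.34]
0.0692 False [0.12 0.02 5.6 ]
0.069 False [-0.01 -0.28  5.85]
hold 35.15
[5.61 5.52 5.64 5.5  5.61 5.62] 36.15 (-0.04, np.float64(0.57)) 0.069025 -0.002
```

Run:
```python
from hookfit import *
from station import robot,fingers
robot.line_to(list(tcp(-.0025,.0708,ST)),ori(ST),velocity=.004)
m=favg(robot,8)[0]; print(m); z=.0708;x=-.0025
while m[2]>.2 and z<.0726:
    z+=.0003; x-=.0002
    robot.line_to(list(tcp(x,z,ST)),ori(ST),velocity=.005); m=favg(robot,8)[0]; print(round(z,4),m,np.round(robot.current_torque(),3))
print(robot.current_time_s())
im=vision.grab_frame("scene");cv2.imwrite("pics/scene7.png",im[:,:,::-1]); cv2.imwrite("pics/top7.png",vision.grab_frame("top")[:,:,::-1]); print(theta(im))
a=cv2.imread("pics/scene7.png")[140:290,270:420];b=cv2.imread("pics/top7.png")[90:230,180:320]
cv2.imwrite("pics/c7.png",np.hstack([cv2.resize(a,(400,400),interpolation=2),cv2.resize(b,(400,400),interpolation=2)]))
```

```text
[-0.12  0.27  3.83]
0.0711 [-0.13  0.06  3.1 ] [-0.059 -0.251 -0.002]
0.0714 [0.09 0.05 2.54] [-0.014 -0.111  0.041]
0.0717 [0.19 0.24 1.7 ] [ 0.008  0.027 -0.012]
0.072 [0.11 0.28 1.18] [-0.036  0.108  0.037]
0.0723 [ 0.14 -0.2   0.07] [0.051 0.211 0.049]
38.8583
(-0.055, np.float64(0.65))
```

View pics/c7.png

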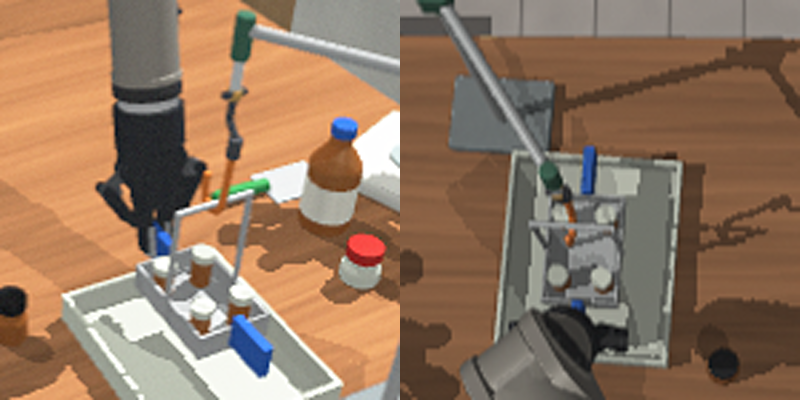

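The bar is seated in the hook with the tug eased to about 0 N. I'll relax the grip force first so any residual moment bleeds off, then open and withdraw along the tool axis.

Run:
```python
from hookfit import *
from station import robot,fingers
fingers.gripper_to(0.0,force=20); robot.pause(.3); print(favg(robot,8)[0],robot.current_time_s())
fingers.gripper_to(0.22); print(robot.current_finger_gap()*85,robot.current_time_s())
im=vision.grab_frame("scene");print(theta(im))
fingers.gripper_to(0.55); robot.pause(.2)
F=[vision.grab_frame("scene") for _ in range(12)]
print([theta(i)[0] for i in F],favg(robot,5)[0],robot.current_time_s())
for f in (F[0],F[6],F[-1]): print([b[0].tolist() for b in blobs(f,(100,120,60),(125,255,255),roi=(320,230,400,300))[0]])
cv2.imwrite("pics/scene8.png",F[-1][:,:,::-1]); cv2.imwrite("pics/top8.png",vision.grab_frame("top")[:,:,::-1])
a=cv2.imread("pics/scene8.png")[140:290,270:420];b=cv2.imread("pics/top8.png")[90:230,180:320]
cv2.imwrite("pics/c8.png",np.hstack([cv2.resize(a,(400,400),interpolation=2),cv2.resize(b,(400,400),interpolation=2)]))
```

```text
[ 0.1   0.24 -0.27] 39.6083
18.64221928718028 39.8583
(-0.045, np.float64(0.6))
[-0.06, -0.06, -0.06, -0.06, -0.055, -0.045, -0.055, -0.045, -0.04, -0.04, -0.035, -0.035] [ 0.36  0.08 -0.03] 41.175
[[328.5, 232.4], [363.9, 269.1]]
[[328.7, 232.4], [364.2, 269.3]]
[[328.8, 232.7], [364.8, 269.6]]
```

View pics/c8.png

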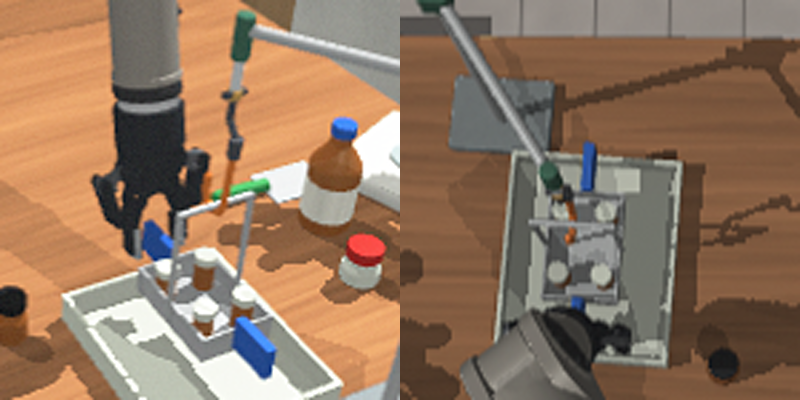

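It is released and hanging level. I'll withdraw and then check that it comes to rest.

Run:
```python
from hookfit import *
from station import robot,fingers
p=tcp(-.0035,.0723,ST); b=tf([0,0,ST[2]],[[-np.sin(L),0,np.cos(L)]])[0]
q=p+.075*b
print(robot.line_to(list(q),ori(ST),velocity=.06,f_stop=3))
q2=q+tf([0,0,ST[2]],[[-.10,0,.03]])[0]
print(robot.line_to(list(q2),ori(ST),velocity=.12,f_stop=8),robot.current_time_s())
for k in range(4):
    F=[vision.grab_frame("scene") for _ in range(10)]
    print(robot.current_time_s(),[theta(i)[0] for i in F],[np.round([b[0] for b in blobs(f,(100,120,60),(125,255,255),roi=(340,240,400,300))[0]][0],1).tolist() for f in F[::3]])
    robot.pause(.6)
cv2.imwrite("pics/scene9.png",F[-1][:,:,::-1]); cv2.imwrite("pics/top9.png",vision.grab_frame("top")[:,:,::-1])
a=cv2.imread("pics/scene9.png")[140:290,250:400];b=cv2.imread("pics/top9.png")[90:230,180:320]
cv2.imwrite("pics/c9.png",np.hstack([cv2.resize(a,(400,400),interpolation=2),cv2.resize(b,(400,400),interpolation=2)]))
```

```text
False
False 43.6417
44.1417 [-0.04, -0.04, -0.035, -0.035, -0.035, -0.035, -0.04, -0.04, -0.04, -0.045] [[364.5, 269.4], [364.7, 269.6], [364.6, 269.5], [364.2, 269.2]]
45.2417 [-0.035, -0.035, -0.035, -0.04, -0.04, -0.045, -0.055, -0.055, -0.06, -0.06] [[364.7, 269.6], [364.6, 269.3], [364.0, 269.1], [363.8, 269.0]]
46.3417 [-0.04, -0.045, -0.045, -0.045, -0.06, -0.055, -0.06, -0.06, -0.055, -0.055] [[364.5, 269.4], [364.0, 269.1], [363.9, 269.1], [364.2, 269.2]]
47.4417 [-0.045, -0.06, -0.055, -0.06, -0.055, -0.055, -0.045, -0.04, -0.04, -0.035] [[363.9, 269.0], [363.8, 269.0], [364.2, 269.3], [364.7, 269.5]]
```

View pics/c9.png

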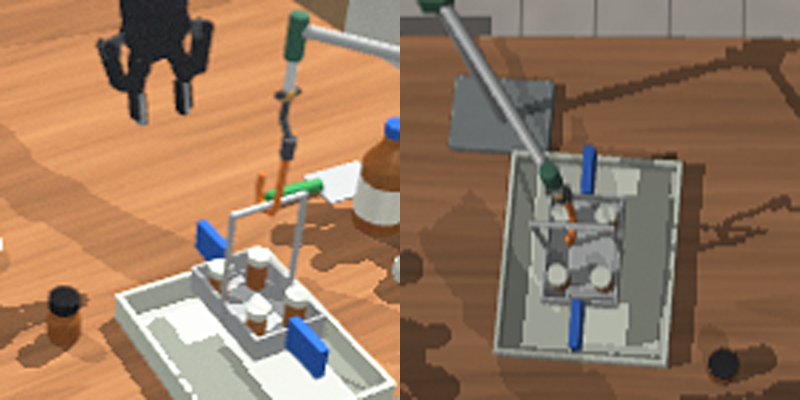

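View pics/scene9.png

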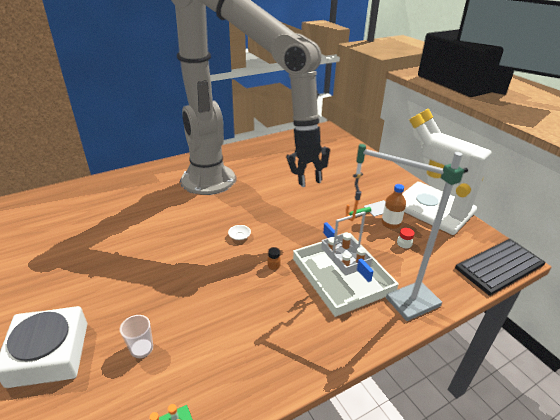

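It hangs upright and clear, with everything else in place. There is a tiny residual sway (±0.012 rad, about ±1 mm), so I'll wait for it to decay.

Run:
```python
from hookfit import *
from station import robot,fingers
for k in range(2):
    robot.pause(5.0)
    F=[vision.grab_frame("scene") for _ in range(20)]
    print(robot.current_time_s(),[theta(i)[0] for i in F],[np.round([b[0] for b in blobs(f,(100,120,60),(125,255,255),roi=(340,240,400,300))[0]][0],1).tolist() for f in F[::2]])
```

```text
54.0917 [-0.035, -0.04, -0.04, -0.04, -0.045, -0.045, -0.055, -0.055, -0.06, -0.06, -0.06, -0.045, -0.045, -0.04, -0.04, -0.04, -0.035, -0.035, -0.035, -0.035] [[364.7, 269.5], [364.6, 269.4], [364.2, 269.2], [363.9, 269.1], [363.8, 269.0], [363.9, 269.1], [364.2, 269.2], [364.5, 269.3], [364.7, 269.6], [364.8, 269.6]]
60.0917 [-0.055, -0.045, -0.045, -0.04, -0.04, -0.04, -0.035, -0.035, -0.035, -0.035, -0.04, -0.04, -0.04, -0.055, -0.055, -0.055, -0.055, -0.06, -0.05, -0.055] [[364.0, 269.1], [364.2, 269.2], [364.6, 269.4], [364.7, 269.5], [364.7, 269.6], [364.6, 269.4], [364.3, 269.2], [364.0, 269.1], [363.8, 269.0], [363.8, 269.0]]
```

The sway decays hardly at all: about ±0.45 px at the far grip, roughly ±2–3 mm. That isn't really "still", and 12 s remain. I'll fit its phase offline, then make one quick light pinch at the equilibrium crossing to kill it.

Run:
```python
from h import *
from scipy.optimize import least_squares
t=[];v=[]
def add(tend,n,st,vals):
    for k,x in enumerate(vals): t.append(tend-.05*n+st*.05*k); v.append(x)
add(44.1417,10,3,[364.5,364.7,364.6,364.2]);add(45.2417,10,3,[364.7,364.6,364.0,363.8]);add(46.3417,10,3,[364.5,364,363.9,364.2]);add(47.4417,10,3,[363.9,363.8,364.2,364.7])
add(54.0917,20,2,[364.7,364.6,364.2,363.9,363.8,363.9,364.2,364.5,364.7,364.8]);add(60.0917,20,2,[364,364.2,364.6,364.7,364.7,364.6,364.3,364,363.8,363.8])
t=np.array(t);v=np.array(v)
best=min((least_squares(lambda p:p[0]+p[1]*np.sin(p[2]*(t-55)+p[3])-v,[364.25,.45,w,ph]) for w in np.linspace(5.5,8,40) for ph in(0,2,4)),key=lambda r:r.cost)
p=best.x; print(p,best.cost,2*np.pi/p[2],np.abs(best.fun).max())
c=lambda P:proj(__import__('station').vision.calibration("scene"),P)
P=tf(ST,[[.09,0,.1],[.091,0,.1],[.09,0,.101]]); q=c(P); print(q[1]-q[0],q[2]-q[0])
for k in range(20):
    tc=55+(k*np.pi-p[3])/p[2]
    if 62<tc<67: print("zero",tc)
```

```text
[364.29994908  -0.47640173   6.82933127  -0.6236382 ] 0.051302727616815216 0.9200293648964473 0.11157490520315605
[0.22704324 0.24771193] [ 0.05593131 -0.27640423]
zero 62.45155252820388
zero 62.9115672106521
zero 63.37158189310033
zero 63.831596575548545
```

```bash
cat > damp.py <<'E'
from hookfit import *
from station import robot,fingers
col=lambda f:[b[0] for b in blobs(f,(100,120,60),(125,255,255),roi=(340,240,400,300))[0]][0][0]
p=tcp(-.0035,.0723,ST); b=tf([0,0,ST[2]],[[-np.sin(L),0,np.cos(L)]])[0]
q=p+.075*b; q2=q+tf([0,0,ST[2]],[[-.10,0,.03]])[0]; o=ori(ST); T=robot.current_time_s
a=robot.line_to(list(q),o,velocity=.15,f_stop=6)
a=a or robot.line_to(list(p),o,velocity=.09,f_stop=4)
print("in",a,T())
if not a:
    fingers.gripper_to(.21,force=20); t=T()
    z=[62.4516+.46*k for k in range(30)]; z=[x for x in z if x-.08>t+.01][0]
    robot.pause(z-.08-t); fingers.gripper_to(0.0,force=20); print("pinch",z,T())
    robot.pause(.1)
    c=np.mean([col(vision.grab_frame("scene")) for _ in range(2)]); dx=(364.30-c)/227; print("col",c,dx*1000,favg(robot,3)[0])
    if .0004<abs(dx)<.003: p=p+tf([0,0,ST[2]],[[dx,0,0]])[0]; robot.line_to(list(p),o,velocity=.006)
    robot.pause(.15)
    fingers.gripper_to(.21); fingers.gripper_to(.55); print("open",T())
robot.line_to(list(p+.075*b),o,velocity=.09)
robot.line_to(list(p+.075*b+tf([0,0,ST[2]],[[-.06,0,.02]])[0]),o,velocity=.12)
print("out",T())
F=[vision.grab_frame("scene") for _ in range(min(16,int((70-T())/.05)))]
print(T(),np.round([col(f) for f in F],2))
np.save("F2.npy",np.array(F[-1:]))
E
python3 damp.py
```

```text
in False 61.925
pinch 62.4516 62.5917
col 364.6 -1.3215859030837505 [ 0.09  0.22 -0.77]
open 63.9833
out 65.6417
66.4417 [364.8 364.7 364.8 364.7 364.8 364.8 364.6 364.6 364.6 364.5 364.6 364.5
 364.5 364.5 364.5 364.6]
```

The residual sway is now about ±0.15 px (roughly 0.7 mm), a third of what it was. One look at the last frame before handing in; the clock stands still meanwhile.

```bash
python3 -c "
import numpy as np,cv2
f=np.load('F2.npy')[0]; cv2.imwrite('pics/fin.png',cv2.resize(f[130:330,200:440,::-1],None,fx=3,fy=3,interpolation=2))"
```

```text
(no output)
```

View pics/fin.png

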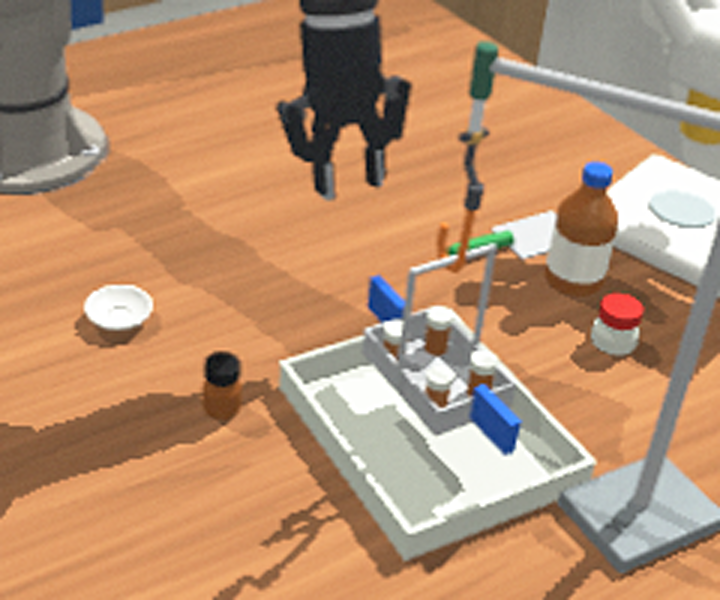

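The carrier hangs level in the hook (460,262) over the tray. The gripper is clear and the bystanders are unmoved, so I'm handing in.

```bash
python3 -c "
from station import workorder,robot
workorder.close_job(); print(robot.current_time_s())"
```

```text
the job is handed in; nothing more can be done
the job is handed in; nothing more can be done
```

The carrier hangs level in the hook over the drip tray, and the job was handed in at about 66.4 s of the 72 s allowed. The one imperfection is a sway of less than 1 mm that had not fully died out.

- **Steadying the hook:** I gripped grip_a at 110 N, lifted, and laid the bail bar on the shank above the tip at 3 mm/s. I kept light contact until the swing angle read constant over 14 frames, then about 0.9 s longer.
- **Hanging and tug:** I lowered the bar and felt the seat about 6 mm below the shortest setting, where the camera had suggested about 9 mm. The single tug measured 5.5–5.9 N at the tool and was held for just over 1 s. I then eased it to about 0 N and let go.
- **Extra pinch to stop sway:** The first release left about ±2 mm of sway that did not decay. I went back once with a light 20 N pinch, corrected the position by about 1.3 mm, and released again. That left about ±0.15 px, under 1 mm.
- **Last checks:** In the final picture the gripper is clear of everything and the bystanders stand where they were. The force readings I took never showed more than about 6 N at the tool from the hook; they do not cover every instant of the motions.

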